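# Fit the idler drum and hold the linisher's tension arm open

### The arm

A 7-joint arm with a two-finger parallel gripper is mounted at the origin on the work surface. World frame = base frame: x ahead of the robot, y to its left, z up, the work surface at z = 0. Lengths are in m, angles in rad, forces in N, time in s.
With the tool pointing down it reaches from about 0.425 to 0.925 m from the base axis. Payload 6.8 kg.
Tool frame: the origin (TCP) lies midway between the tips of the shut fingers; the grasp point (between the pads) lies 19 mm behind it; z points along the fingers, y is the line along which they close (so a half turn about z gives the same grasp; the last joint's range is limited). The gripper opens to 85 mm and grips with 20 to 120 N. Pads are 22 mm wide; open, the fingers measure 114 mm over their backs; the gripper's body (76 mm by 85 mm) begins 54 mm behind the grasp point. The pads swing forward as they close: fully open they stand 13 mm farther back than shut.
Start: joints at [-1.281, 0.477, 0.022, 1.555, -0.011, 1.109, -0.083], TCP at [0.261, 0.622, 0.231] pointing down, gripper open.
Joint ranges: [-2.96, 2.96], [-0.34, 2.1], [-1.41, 1.46], [0.24, 2.44], [-1.37, 4.51], [0.17, 1.92], [-2.96, 2.96]. Speed limits (rad/s): [2.39, 2.39, 3.14, 3.14, 3.14, 3.14, 3.14].

### API

Orientations are given as a rotation vector (axis times angle).
In Python, from bench import r gives the robot as it stands. The module is installed in compiled form; this text tells all that it offers.
- The arm moves only by the tool apply_moves, never from a script. Its argument "rows" is a list of rows, each a list of 6 numbers: the shift along the tool's x, y, z scaled (see below), then the turn, a rotation vector about the tool's x, y, z scaled (see below). A call has 1 to 5 rows; each row is the pose to reach, as a shift and turn from the pose commanded when the call began, along the tool's axes at that moment; what a row does not reach only later rows make up. The controller multiplies each number of a shift by 0.25 m and each number of a turn by 90 degrees. A row lasts 1/8 s, in which the tool goes at most 62.5 mm and 10.7 degrees, less where a joint would pass 70% of its speed; a pose out of reach is approached as far as the arm can. A call with a number of a shift or a turn outside -1 to 1 is refused whole. A call with a gripper value outside its range is refused whole. "claw" is the opening, from 0 (shut) to 1 (fully open), set as the call begins (left out, the last holds). The fingers move at their own pace and stop on an object; "newtons" is the grip in N (left out, the last holds). Time passes only in rows, so rows that repeat a pose let the fingers close. It gives the time, the measured TCP pose, the force, the opening and the grip force at its end, in the units of the state.
- r.get_obs(): the state, without advancing time (a new reading comes with each control period).
- r.grab_frame(name): name is "side" or "top" or "wrist"; returns a dict with "pixels" (420x560x3 uint8, red, green, blue), "intrinsics" (3x3 intrinsics, pixels), "eye" and "attitude" of the camera in the world. Camera axes: x right, y up, looking along -z (the intrinsics and any distortion apply to the point x, -y, -z); pixel columns grow to the right and rows downward; lengths in m; the calibration is good to about 2 mm. A picture is of the moment at which its call begins. There is no depth.
- r.hand_in(): hands the job in; it is judged then, once.
Trained networks look in a picture, given as the dict that the camera call returned (one of the last four; its "shot" number tells which), for a name from the list of things; names that differ only in an ending like _2 or _b are one class to them, and where a whole thing is asked for, a point or a joint stands for the part that bears it (a point fixed in the world has none). Each returns a list of dicts, best first, with "conf" (0 to 1); they miss things now and then, are a little off and sometimes report something else, mostly with a low value. They report only what shows in the picture. A call takes as long as a camera call. They do not tell look-alikes from the thing itself.
- r.search_frame(picture, thing): "rect" ([left, top, width, height] in pixels, round what is visible of it).
- r.outline_of(picture, thing): "pixels" (420x560 bool, what is visible of it) and "rect" ([left, top, width, height] in pixels, round what is visible of it).
- r.landmark_of(picture, thing): "point" ([column, row] in pixels: a listed point, or the origin of a listed thing).
The state is a dict: "clock": time; "joints": joint angles; "qvel": joint speeds; "tau": joint torques, N m; "tcp_pos": TCP position; "orientation": TCP orientation; "contact_force": force on the tool from outside, world axes, zero at the start; "moment": the same for the moment, N m; "grip_width": finger opening in m; "gripper_force": force on a finger pad.
Only numpy, scipy, OpenCV 4.12 (cv2) and the standard library are available. Lean on these libraries where they do the work, as an engineer would, in place of code of your own. Each camera call takes 0.05 s, during which the arm holds its last target. There are 200 camera calls.

### The job

The bench linisher needs a new belt: lower the loose idler drum over the upright stud on the yellow tension arm until it sits fully down on its shoulder, and let go of it. Then push the arm back against its spring by the black handle, past the click of the red ratchet pawl, and keep holding it by the handle a little beyond the click, so that your hand and not the pawl takes the spring while I slip the belt on; finish while still holding it. Leave the weight, the paste can and the vent tube alone.

Things in the scene. Friction and masses are not known exactly. Their poses are not given: they have to be found in the camera images.
- drum: The loose idler drum: an aluminium ring with brass bush faces, 50 mm across, 60 mm tall, bore 23.6 mm straight through, 0.25 kg, standing upright on the bench. Origin at the centre of its underside, z up along the bore. Either end may be up.
- drum_mid (a point): Centre of the drum, on the bore axis, 30 mm above its underside.
- stud_shoulder (a point): On the tension arm: centre of the flat steel shoulder (34 mm across, 84 mm above the bench) at the foot of the upright steel stud. The stud rises from it, 20 mm thick for 62 mm, then a 14 mm tapered nose down to 8 mm (nose top 76 mm above this point). The drum's underside rests on the shoulder. Axes are the arm's: x points from the handle to the pivot, z up, and y is the way out, opposite to the push.
- pivot (a point): On the vertical axis about which the tension arm swings, at the shoulder's height; the stud axis is 105 mm and the handle axis 185 mm from it, both on the arm's centre line, so the handle is beyond the stud, towards the robot. Same axes as stud_shoulder.
- handle_mid (a point): Centre of the upright black hand grip at the free end of the arm, 22 mm thick, 131 mm above the bench; the grip runs from 45 mm below this point (just above the 30 mm wide arm bar) to 35 mm above it. The grip revolves freely on its upright spindle. Same axes as stud_shoulder.
- handle: The same black revolving hand grip, as a part; origin at its foot on the arm bar, 55 mm below handle_mid.
- tension_arm (a joint): Swing of the tension arm, rad: 0 at rest against the outer stop (held there by a preloaded spring), growing as the handle is pushed back along the arm's -y, anticlockwise seen from above, towards the motor and drive drum. The pawl drops in behind the ratchet tooth with a click at about 0.26; let go of then, the arm springs back and rests on the pawl at about 0.24. Back stop at 0.42. The push at the handle grows from about 6.5 N at 0 to 13 N at the back stop.
- pawl (a joint): Lift of the red ratchet pawl behind the pivot, rad: 0 when down, rises to about 0.13 as the tooth passes beneath it, and falls back to 0 at the click.
- weight: Bystander: cast iron weight, 72 mm across, 75 mm tall with its handle; origin at the centre of its underside. It, the can and the drum stand in any of three places.
- paste_can: Bystander: closed can of core paste, 66 mm across, 85 mm tall; origin at the centre of its underside.
- vent_tube: Bystander: copper tube, 12 mm thick, 220 mm long along its x, lying in the end notches of the white core box half (180 x 110 x 46 mm); origin at its middle, on its underside.
Not all that is in view belongs to the job. What is shaped like the drum but brown or purple is not meant.

How it is judged:
On the way, in this order (a step that is already met when the one before it is completed fails the run):
1. the drum sits down on the stud's shoulder, let go of, the arm still at rest (horizontal distance between drum_mid and stud_shoulder below 0.005 m and z of drum_mid in the frame of stud_shoulder between 0.027 and 0.033 m and angle between the z axis of drum and the z axis of stud_shoulder, either way round below 0.08 rad and contact force between the fingers and drum below 0.2 N and value of joint tension_arm below 0.15 rad), for 0.2 s.
2. the arm is pushed back by its handle beyond the click, the pawl down (value of joint tension_arm above 0.265 rad and value of joint pawl below 0.05 rad and contact force between the fingers and handle above 4 N), for 0.3 s.
At the end, for the whole second after the job is handed in: The drum is on the stud, down on its shoulder (within 3 mm) and not held; the arm is held still by the fingers on the handle (over 4 N) at more than 0.265 rad, beyond the click and clear of the pawl, which is down; all this through the last second with the fingers still on the handle (all of step 2 and velocity of joint tension_arm between -0.05 and 0.05 rad/s and horizontal distance between drum_mid and stud_shoulder below 0.005 m and z of drum_mid in the frame of stud_shoulder between 0.027 and 0.033 m and angle between the z axis of drum and the z axis of stud_shoulder, either way round below 0.08 rad and contact force between the fingers and drum below 0.2 N); the arm keeps its last pose, push and grip.
It fails at once if the weight, the paste can or the vent tube is moved more than 20 mm (distance of any of weight, paste_can, vent_tube from where it was at the start of the episode above 0.02 m).
It also fails if it takes over 48 s, if anything falls off the work surface, if the arm or the gripper's body presses on something with over 40 N, if the wrist force passes 120 N, or if a joint passes its speed limit or range.

## Working session

There is one attempt and no reset: what is moved stays moved. The work goes in short steps, Python scripts to look and compute and a tool call to move; the robot and the scene stay as the last step left them, time stands still between calls to the robot, and variables do not carry over. Pictures are saved under pics/ and viewed, at most 10 in all, crops included, and the job is handed in when it is done.

Besides the shell and the picture viewer there is one more tool, called in YAML: its name, and indented under it one key for each argument. apply_moves: Moves the arm, as the interface text tells. Its arguments: {"type":"object","properties":{"rows":{"type":"array","items":{"type":"array","items":{"type":"number"}}},"claw":{"type":"number"},"newtons":{"type":"number"}},"required":["rows"]}

```bash
mkdir -p pics; cat > h.py <<'E'
import numpy as np, cv2
from scipy.spatial.transform import Rotation as R
from bench import r
def att(f):
    a=np.array(f["attitude"],float)
    return a if a.shape==(3,3) else R.from_rotvec(a).as_matrix() if a.size==3 else R.from_quat(a).as_matrix()
def ray(f,p):
    d=np.linalg.inv(np.array(f["intrinsics"]))@[p[0],p[1],1.]
    return np.array(f["eye"]),att(f)@(d*[1,-1,-1])
def atz(f,p,z):
    e,d=ray(f,p); return e+d*(z-e[2])/d[2]
def proj(f,X):
    c=att(f).T@(np.array(X)-f["eye"])*[1,-1,-1]; u=np.array(f["intrinsics"])@c; return u[:2]/u[2]
def tri(l):
    A=0;b=0
    for f,p in l:
        e,d=ray(f,p); d/=np.linalg.norm(d); P=np.eye(3)-np.outer(d,d); A=A+P;b=b+P@e
    X=np.linalg.solve(A,b); return X,[np.round(proj(f,X)-p,1) for f,p in l]
def save(f,n): cv2.imwrite(f"pics/{n}.png",cv2.cvtColor(f["pixels"],cv2.COLOR_RGB2BGR))
E
python3 - <<'E'
from h import *
o=r.get_obs();print({k:np.round(v,3) for k,v in o.items()})
F={n:r.grab_frame(n) for n in("side","top","wrist")}
for n,f in F.items():
    save(f,n+"0");print(n,f["eye"],f["attitude"],f["intrinsics"],[k for k in f])
    for t in("drum","drum_mid","stud_shoulder","pivot","handle_mid","handle","weight","paste_can","vent_tube"):
        print(t,[(np.round(q["point"]),round(q["conf"],2)) for q in r.landmark_of(f,t)[:4]])
E
```

```text
{'clock': np.float64(0.0), 'joints': array([-1.281,  0.478,  0.022,  1.556, -0.012,  1.109, -0.083]), 'qvel': array([-0.   , -0.   ,  0.001,  0.   , -0.001,  0.001, -0.002]), 'tau': array([-1.0000e-03, -5.9645e+01,  1.6080e+00, -2.8119e+01,  1.3000e-02,
        1.0000e-02,  0.0000e+00]), 'tcp_pos': array([0.261, 0.622, 0.23 ]), 'orientation': array([-6.210e-01, -3.079e+00,  3.000e-03]), 'contact_force': array([-0.605, -0.087,  0.128]), 'moment': array([-0.038, -0.03 , -0.035]), 'gripper_force': np.float64(0.0), 'grip_width': np.float64(0.086)}
side [ 0.53979898 -0.50185725  0.60191192] [ 0.91593708 -0.01879328  0.00232401] [[387.98298453   0.         276.1024404 ]
 [  0.         387.98298453 213.44301536]
 [  0.           0.           1.        ]] ['pixels', 'intrinsics', 'eye', 'attitude', 'shot']
drum [(array([195., 232.]), 0.78), (array([209., 251.]), 0.74), (array([232., 225.]), 0.63)]
drum_mid [(array([207., 240.]), 0.9), (array([195., 220.]), 0.77), (array([228., 220.]), 0.67)]
stud_shoulder [(array([245., 263.]), 0.62), (array([284., 253.]), 0.6)]
pivot [(array([338., 253.]), 
[... 611 characters left out ...]
 0.45)]
stud_shoulder [(array([336., 213.]), 0.88)]
pivot [(array([325., 169.]), 0.97)]
handle_mid [(array([341., 248.]), 0.78)]
handle [(array([340., 246.]), 0.53)]
weight [(array([257., 215.]), 0.87)]
paste_can [(array([187., 269.]), 0.59)]
vent_tube [(array([176., 190.]), 0.66)]
wrist [0.19441841 0.65175364 0.37258579] [-0.26028177 -0.17017362  1.16439912] [[336.16205836   0.         282.10968257]
 [  0.         336.16205836 212.5201739 ]
 [  0.           0.           1.        ]] ['pixels', 'intrinsics', 'eye', 'attitude', 'shot']
drum [(array([ 77., 405.]), 0.77)]
drum_mid []
stud_shoulder []
pivot []
handle_mid []
handle []
weight []
paste_can [(array([169., 363.]), 0.95)]
vent_tube []
```

```bash
python3 - <<'E'
import cv2
for n in("side0","top0"):
    i=cv2.imread(f"pics/{n}.png"); i=i[130:330,120:400] if n=="top0" else i[110:310,130:410]
    cv2.imwrite(f"pics/{n}c.png",cv2.resize(i,None,fx=2.8,fy=2.8,interpolation=cv2.INTER_CUBIC))
E
```

```text
(no output)
```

View pics/side0c.png

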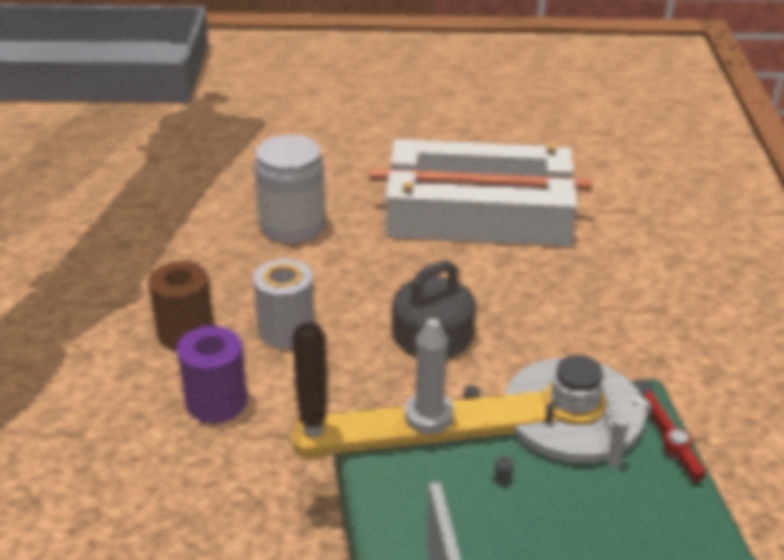

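View pics/top0c.png

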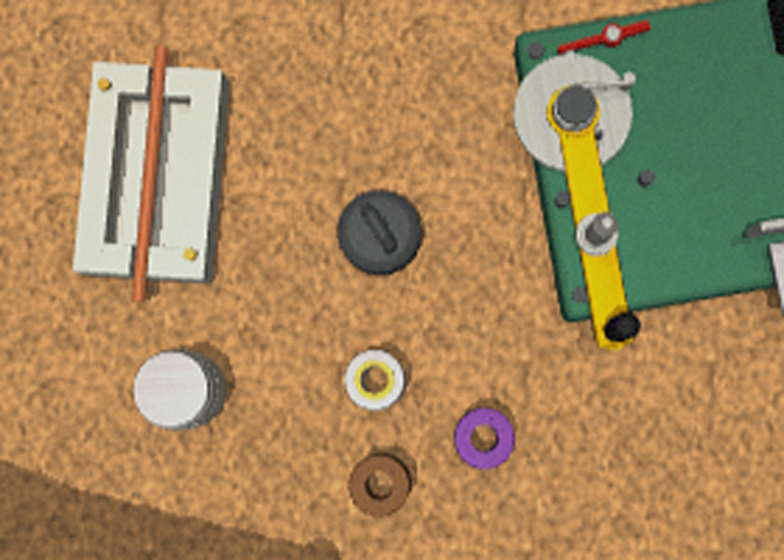

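The side view shows the true (silver) drum at about (232,217) full-frame, with the stud at (283,240), handle (241,245) and pivot (337,250). The top view shows the drum at (254,265), stud foot (333,214) and handle (342,247). The brown and purple rings are decoys.

```bash
python3 - <<'E'
from h import *
from scipy.optimize import least_squares
S=[r.grab_frame(n) for n in("side","top")]
def near(f,t,g):
    l=[q for q in r.landmark_of(f,t) if np.hypot(*(np.array(q["point"])-g))<14]
    return np.array(l[0]["point"]) if l else None
G={"drum":((232,225),(254,267)),"drum_mid":((230,220),(254,266)),"stud_shoulder":((284,255),(334,214)),"pivot":((338,253),(325,169)),"handle_mid":((241,245),(341,247)),"weight":((285,231),(257,215)),"paste_can":((235,188),(187,269))}
for t,g in G.items():
    p=[(f,near(f,t,q)) for f,q in zip(S,g)]; p=[x for x in p if x[1] is not None]
    print(t,len(p),[np.round(x[1],1) for x in p], [np.round(v,4) if k==0 else v for k,v in enumerate(tri(p))] if len(p)>1 else "")
    z={"drum":0,"drum_mid":.03,"stud_shoulder":.084,"pivot":.084,"handle_mid":.131}.get(t,0)
    print("   ",[np.round(atz(f,q,z),4) for f,q in p])
# brass face in top view
f=S[1];im=f["pixels"].astype(int)[250:282,238:272]
m=((im[...,0]-im[...,2]>60)&(im[...,1]-im[...,2]>60)&(im[...,1]>150))
hsv=cv2.cvtColor(f["pixels"],cv2.COLOR_RGB2HSV)[250:282,238:272]
w=(hsv[...,1]<60)&(hsv[...,2]>170)
n,l,st,c=cv2.connectedComponentsWithStats(w.astype(np.uint8));k=1+np.argmax(st[1:,4])
cs,_=cv2.findContours((l==k).astype(np.uint8),0,1);(x,y),rad=cv2.minEnclosingCircle(cs[0])
print("ring",x+238,y+250,rad,atz(f,(x+238,y+250),.06),"rad m",(rad+.5)*1.194/515, st[k])
for f,q in zip(S,G["drum"]):
    for o in r.outline_of(f,"drum"): print(np.round(o["rect"]),round(o["conf"],2))
E
```

```text
drum 2 [array([232.5, 225.9]), array([251.2, 268.3])] [array([ 0.4447,  0.2336, -0.003 ]), [array([-1.3,  0.1]), array([-0.2, -1.3])]]
    [array([0.4483, 0.2305, 0.    ]), array([0.4415, 0.233 , 0.    ])]
drum_mid 2 [array([227.4, 217.8]), array([255. , 266.2])] [array([0.4423, 0.2218, 0.0324]), [array([ 1.6, -0.2]), array([0.2, 1.6])]]
    [array([0.4382, 0.2242, 0.03  ]), array([0.446 , 0.2225, 0.03  ])]
stud_shoulder 2 [array([285.3, 252.5]), array([336.4, 211.8])] [array([0.5683, 0.0357, 0.0961]), [array([-0.5,  0.1]), array([-0. , -0.4])]]
    [array([0.5699, 0.0487, 0.084 ]), array([0.5688, 0.0343, 0.084 ])]
pivot 1 [array([325. , 167.4])] 
    [array([0.6723, 0.0592, 0.084 ])]
handle_mid 2 [array([244.3, 240.9]), array([340.9, 249.8])] [array([0.4864, 0.0312, 0.1276]), [array([-3.6,  0.3]), array([-0.4, -3. ])]]
    [array([0.4932, 0.0285, 0.131 ]), array([0.4797, 0.0309, 0.131 ])]
weight 2 [array([287.4, 228.6]), array([255.5, 213.9])] [array([ 0.5782,  0.2236, -0.0017]), [array([-1.6,  0.2]), array([-0.1, -1.6])]]
    [array([0.582 , 0.2222, 0.    ]), array([0.574 , 0.2233, 0.    ])]
paste_can 2 [array([232.1, 190. ]), array([189.8, 271.7])] [array([0.4341, 0.3808, 0.0036]), [array([-0.3,  0. ]), array([-0. , -0.3])]]
    [array([0.4342, 0.3862, 0.    ]), array([0.4334, 0.3814, 0.    ])]
ring 253.01898765563965 265.2341775894165 10.492026329040527 [0.44774351 0.22562286 0.06      ] rad m 0.02548442609101823 [  5   5  21  21 177]
[219. 200.  26.  36.] 0.8
[187. 204.  20.  30.] 0.74
[195. 224.  20.  37.] 0.67
[286. 274.  18.  21.] 0.85
[244. 293.  23.  20.] 0.6
[242. 255.  23.  21.] 0.56
```

```bash
cat >> h.py <<'E'
def plan(p,deg=None):
    """numbers for a move to p, tool down, closing line at deg from world x"""
    o=r.get_obs(); M=R.from_rotvec(o["orientation"]); s=M.inv().apply(np.array(p)-o["tcp_pos"])/.25
    if deg is None: y=M.as_matrix()[:,1]; a=np.arctan2(y[1],y[0])
    else: a=np.radians(deg)
    y=np.array([np.cos(a),np.sin(a),0]);z=np.array([0,0,-1.]);T=R.from_matrix(np.c_[np.cross(y,z),y,z])
    t=(M.inv()*T).as_rotvec()/(np.pi/2)
    print("shift",np.round(s,4),"turn",np.round(t,4),"t",o["clock"],"tcp",np.round(o["tcp_pos"],4),"deg",round(np.degrees(np.arctan2(*M.as_matrix()[[1,0],1])),1))
E
python3 -c "
from h import *
plan([.447,.226,.2],98.6)"
```

```text
shift [-1.2983 -1.174   0.1252] turn [ 0.     -0.     -0.3488] t 2.4 tcp [0.2615 0.6223 0.2313] deg 67.2
```

apply_moves:
  rows:
    - [-0.18, -0.165, 0.02, 0, 0, -0.1]
    - [-0.36, -0.33, 0.04, 0, 0, -0.2]
    - [-0.54, -0.495, 0.06, 0, 0, -0.3]
    - [-0.72, -0.66, 0.08, 0, 0, -0.349]
    - [-0.9, -0.82, 0.1, 0, 0, -0.349]

```text
clock: 3.02
tcp_pos: [0.3903, 0.3442, 0.2065]
orientation: [-0.237, 3.132, 0.001]
contact_force: [0.4, -0.5, 0.2]
grip_width: 0.0854
gripper_force: 0.0
```

```bash
python3 -c "
from h import *
plan([.447,.226,.2],98.6)"
```

```text
shift [-0.1529 -0.5017  0.0258] turn [0.0003 0.0004 0.0006] t 3.025 tcp [0.3903 0.3442 0.2065] deg 98.7
```

apply_moves:
  rows:
    - [-0.07, -0.2, 0.01, 0, 0, 0]
    - [-0.12, -0.37, 0.02, 0, 0, 0]
    - [-0.15, -0.5, 0.026, 0, 0, 0]
    - [-0.15, -0.5, 0.026, 0, 0, 0]

```text
clock: 3.52
tcp_pos: [0.4464, 0.2252, 0.1999]
orientation: [-0.228, 3.133, -0.001]
contact_force: [-0.6, 0.5, 0.3]
grip_width: 0.0854
gripper_force: 0.0
```

```bash
python3 - <<'E'
from h import *
f=r.grab_frame("wrist");save(f,"w1")
for t,z in(("drum",0),("drum_mid",.03),("stud_shoulder",.084),("handle_mid",.131),("pivot",.084)):
    for q in r.landmark_of(f,t)[:3]: print(t,np.round(q["point"],1),round(q["conf"],2),np.round(atz(f,q["point"],z),4))
c=proj(f,[.447,.226,.06]);print("expect",c)
plan([.447,.226,.2],98.6)
E
```

```text
drum [282.7 183.8] 0.88 [0.4459 0.2265 0.    ]
drum [285.6  99.4] 0.83 [0.3635 0.2172 0.    ]
drum [201.  124.9] 0.68 [0.3991 0.1383 0.    ]
drum_mid [191.5 126.3] 0.89 [0.3994 0.1367 0.03  ]
drum_mid [283.6 194.2] 0.75 [0.4495 0.2279 0.03  ]
drum_mid [285.3  98. ] 0.63 [0.3633 0.2167 0.03  ]
stud_shoulder [ 53.5 306.6] 0.92 [0.5659 0.0409 0.084 ]
handle_mid [433.6 198.2] 0.63 [0.4138 0.3204 0.131 ]
expect [282.0217855  199.31716761]
shift [-0.0063 -0.015  -0.0005] turn [0.0003 0.0001 0.0016] t 3.825 tcp [0.4449 0.2295 0.1999] deg 98.7
```

View pics/w1.png

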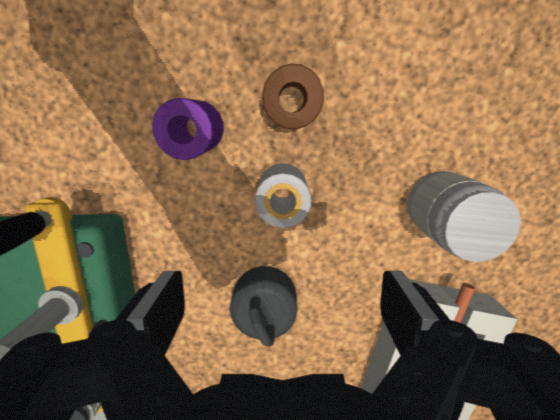

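The wrist view shows the drum's top face at about (283,200), a pixel or two from where I expected it. The purple and brown rings are clear of the fingers.

```bash
python3 - <<'E'
from h import *
f=r.grab_frame("wrist")
hsv=cv2.cvtColor(f["pixels"],cv2.COLOR_RGB2HSV)
c=np.round(proj(f,[.447,.226,.06])).astype(int);print(c)
y0,x0=c[1]-35,c[0]-35;h=hsv[y0:y0+70,x0:x0+70]
m=((h[...,1]>110)&(h[...,0]>18)&(h[...,0]<32)).astype(np.uint8)
n,l,st,ce=cv2.connectedComponentsWithStats(m);k=1+np.argmax(st[1:,4]);print(st[k])
cs,_=cv2.findContours((l==k).astype(np.uint8),0,1);e=cv2.fitEllipse(max(cs,key=len));print(e)
p=np.array(e[0])+[x0,y0];X=atz(f,p,.06);print(p,X)
plan([*X[:2],.035],98.6)
plan([*X[:2],.12],98.6)
E
```

```text
[277 200]
[ 17  20  36  35 438]
((34.76981735229492, 36.961280822753906), (33.96394348144531, 35.10893630981445), 111.98871612548828)
[276.76981735 201.96128082] [0.44841726 0.22625147 0.06      ]
shift [-0.0121 -0.0142  0.6593] turn [ 0.0002 -0.      0.0014] t 3.875 tcp [0.4449 0.2293 0.1998] deg 98.7
shift [-0.0121 -0.0141  0.3193] turn [ 0.0002 -0.      0.0014] t 3.875 tcp [0.4449 0.2293 0.1998] deg 98.7
```

apply_moves:
  rows:
    - [-0.012, -0.014, 0.2, 0, 0, 0.001]
    - [-0.012, -0.014, 0.4, 0, 0, 0.001]
    - [-0.012, -0.014, 0.58, 0, 0, 0.001]
    - [-0.012, -0.014, 0.687, 0, 0, 0.001]
    - [-0.012, -0.014, 0.687, 0, 0, 0.001]

```text
clock: 4.5
tcp_pos: [0.4472, 0.2249, 0.0264]
orientation: [0.235, -3.129, 0.003]
contact_force: [0.2, -0.3, -0.1]
grip_width: 0.0857
gripper_force: 0.0
```

```bash
python3 -c "
from h import *
plan([.4484,.2263,.028],98.6)"
```

```text
shift [-0.0055  0.0047 -0.0066] turn [-0.001  -0.0025 -0.0001] t 4.5 tcp [0.4472 0.2249 0.0264] deg 98.6
```

apply_moves:
  rows:
    - [0, 0, 0, 0, 0, 0]
    - [0, 0, 0, 0, 0, 0]
    - [0, 0, 0, 0, 0, 0]
    - [0, 0, 0, 0, 0, 0]
    - [0, 0, 0, 0, 0, 0]
  claw: 0
  newtons: 40

```text
clock: 5.12
tcp_pos: [0.4498, 0.2258, 0.0297]
orientation: [-0.233, 3.131, 0.002]
contact_force: [-0.5, -0.8, 6.1]
grip_width: 0.0491
gripper_force: 40.7
```

apply_moves:
  rows:
    - [0, 0, -0.05, 0, 0, 0]
    - [0, 0, -0.25, 0, 0, 0]
    - [0, 0, -0.45, 0, 0, 0]
    - [0, 0, -0.65, 0, 0, 0]
    - [0, 0, -0.75, 0, 0, 0]

```text
clock: 5.75
tcp_pos: [0.4496, 0.2255, 0.2195]
orientation: [-0.233, 3.129, 0.004]
contact_force: [0.7, 0.6, -3.8]
grip_width: 0.0491
gripper_force: 43.0
```

```bash
python3 -c "
from h import *
plan([.56,.09,.2],98.6)
print(r.get_obs()['grip_width'])"
```

```text
shift [-0.3563 -0.6015  0.0783] turn [ 0.0014  0.0028 -0.001 ] t 5.75 tcp [0.4496 0.2255 0.2195] deg 98.5
0.04907879836952182
```

```bash
python3 - <<'E'
from h import *
F={n:r.grab_frame(n) for n in("side","top")}
for n,p in(("side",(284.3,225.2)),("top",(335.4,209.3))): print(n,atz(F[n],p,.160))
print(tri([(F["side"],(284.3,225.2)),(F["top"],(335.4,209.3))]))
out=[]
for n in("side","top"):
    f=F[n];c=proj(f,[.568,.041,.125]).astype(int);print(n,c)
    i=f["pixels"][c[1]-25:c[1]+25,c[0]-33:c[0]+33][...,::-1];print("origin",c-[33,25])
    out.append(cv2.resize(i,None,fx=6,fy=6,interpolation=cv2.INTER_CUBIC))
cv2.imwrite("pics/stud.png",np.hstack(out))
for n in F:
    for t in("stud_shoulder","pivot"):
        for q in r.landmark_of(F[n],t)[:2]: print(n,t,np.round(q["point"],1),round(q["conf"],2),np.round(atz(F[n],q["point"],.084),4))
E
```

```text
side [0.56544467 0.03922774 0.16      ]
top [0.56489708 0.04484455 0.16      ]
(array([0.56556371, 0.04438456, 0.15576773]), [array([-0.1,  0. ]), array([-0. , -0.1])])
side [285 239]
origin [252 214]
top [335 209]
origin [302 184]
side stud_shoulder [283.6 253.4] 0.58 [0.5665 0.0461 0.084 ]
side pivot [335.9 250.7] 0.61 [0.6691 0.055  0.084 ]
top stud_shoulder [171.9 190.3] 0.6 [0.6188 0.4118 0.084 ]
top stud_shoulder [337.3 213.3] 0.59 [0.5653 0.0323 0.084 ]
top pivot [324.3 169.7] 0.64 [0.6669 0.0609 0.084 ]
```

View pics/stud.png

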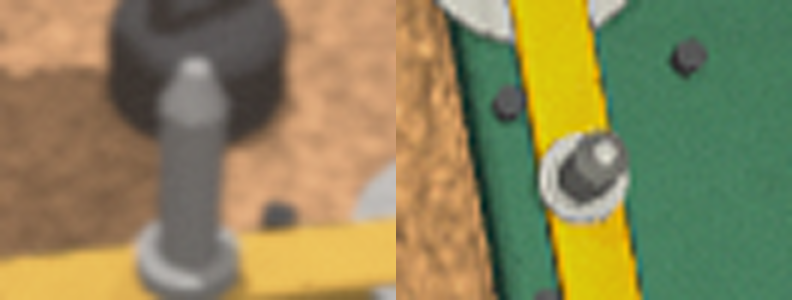

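The close-up shows the nose tip at (284.8,225.2) in side and (337,209) in top, with the shoulder centre in top at (333.5,213.4). That puts the stud near (0.566, 0.0405). Next I refine it from directly above with the wrist camera.

```bash
python3 -c "
from h import *
plan([.60,.07,.22],98.6)"
```

```text
shift [-0.5106 -0.7016 -0.0237] turn [-0.0007 -0.0016 -0.0008] t 6.05 tcp [0.4477 0.2245 0.2142] deg 98.5
```

apply_moves:
  rows:
    - [-0.1, -0.14, -0.02, 0, 0, 0]
    - [-0.2, -0.28, -0.024, 0, 0, 0]
    - [-0.3, -0.42, -0.024, 0, 0, 0]
    - [-0.42, -0.58, -0.024, 0, 0, 0]
    - [-0.51, -0.7, -0.024, 0, 0, 0]

```text
clock: 6.68
tcp_pos: [0.6012, 0.0688, 0.2195]
orientation: [0.231, -3.13, 0.002]
contact_force: [0.1, 0.5, -1.6]
grip_width: 0.049
gripper_force: 42.9
```

apply_moves:
  rows:
    - [0, 0, 0, 0, 0, 0]
    - [0, 0, 0, 0, 0, 0]
    - [0, 0, 0, 0, 0, 0]

```text
clock: 7.05
tcp_pos: [0.5998, 0.0725, 0.2208]
orientation: [0.237, -3.131, -0.001]
contact_force: [-0.3, -0.2, -1.3]
grip_width: 0.0491
gripper_force: 42.9
```

```bash
python3 - <<'E'
from h import *
f=r.grab_frame("wrist");save(f,"w2")
plan([.60,.07,.22],98.6)
print(proj(f,[.5657,.0405,.16]),proj(f,[.5657,.0405,.084]),f["eye"],proj(f,[.6,.07,.27]))
for q in r.landmark_of(f,"stud_shoulder")[:2]: print(q["point"],q["conf"],atz(f,q["point"],.084))
E
```

```text
shift [ 0.0013 -0.0092  0.0045] turn [ 0.0003 -0.0006  0.0005] t 7.1 tcp [0.6    0.0723 0.2211] deg 98.6
[237.09750031 169.77976397] [248.85650426 154.48934046] [0.5281335  0.06230272 0.36310537] [272.1539319  342.11995969]
[248.1, 156.6] 0.8 [0.56751126 0.0400938  0.084     ]
[281.0, 269.9] 0.53 [0.66522703 0.08231816 0.084     ]
```

View pics/w2.png

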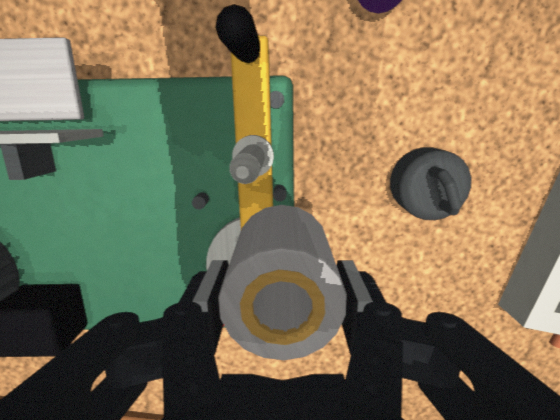

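```bash
python3 - <<'E'
import cv2,numpy as np
i=cv2.imread("pics/w2.png")
a=cv2.resize(i[130:190,223:283],None,fx=6.5,fy=6.5,interpolation=cv2.INTER_CUBIC)
b=cv2.resize(i[240:370,215:345],None,fx=3,fy=3,interpolation=cv2.INTER_CUBIC)
cv2.imwrite("pics/w2c.png",np.hstack([a,b]))
h=cv2.cvtColor(i,cv2.COLOR_BGR2HSV)[240:370,215:345]
m=((h[...,1]>90)&(h[...,0]>10)&(h[...,0]<32)).astype(np.uint8)
n,l,st,ce=cv2.connectedComponentsWithStats(m);k=1+np.argmax(st[1:,4])
cs,_=cv2.findContours((l==k).astype(np.uint8),0,1);e=cv2.fitEllipse(max(cs,key=len));print(st[k],e,np.array(e[0])+[215,240])
E
```

```text
[   0   85  130   45 2756] ((66.48941802978516, 106.97891235351562), (50.115516662597656, 143.211181640625), 89.16414642333984) [281.48941803 346.97891235]
```

View pics/w2c.png

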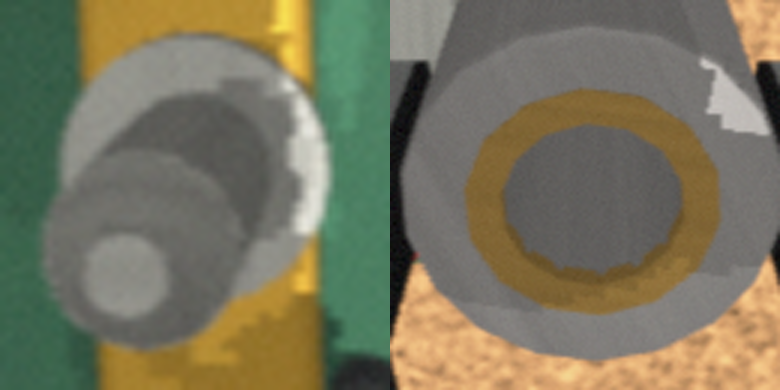

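The crop gives the nose tip at (242.4,172.5), shoulder centre (253,155.8) and the held drum's ring centre (282.7,306.8).

```bash
python3 - <<'E'
from h import *
f=r.grab_frame("wrist");o=r.get_obs();print(o["tcp_pos"],f["eye"])
t=atz(f,(242.4,172.5),.16);s=atz(f,(253,155.8),.084)
for dz in(.0285,.0305): d=atz(f,(282.7,306.8),o["tcp_pos"][2]+dz);print("drum",d)
print(t,s); g=(t+s)/2
d=atz(f,(282.7,306.8),o["tcp_pos"][2]+.03)
for G in(t,s,g): plan(o["tcp_pos"]+np.r_[(G-d)[:2],0],98.6)
E
```

```text
[0.60034874 0.071951   0.22152013] [0.52836717 0.06206509 0.36356383]
drum [0.59967503 0.07317683 0.25002013]
drum [0.59841899 0.0729811  0.25202013]
[0.56741298 0.04358482 0.16      ] [0.5668473  0.04372877 0.084     ]
shift [ 0.1415 -0.0977 -0.    ] turn [ 0.0002 -0.0001  0.0001] t 7.2 tcp [0.6003 0.072  0.2215] deg 98.6
shift [ 0.1437 -0.0968 -0.    ] turn [ 0.0002 -0.0001  0.0001] t 7.2 tcp [0.6003 0.072  0.2215] deg 98.6
shift [ 0.1426 -0.0972 -0.    ] turn [ 0.0002 -0.0001  0.0001] t 7.2 tcp [0.6003 0.072  0.2215] deg 98.6
```

apply_moves:
  rows:
    - [0.07, -0.05, 0, 0, 0, 0]
    - [0.142, -0.097, 0, 0, 0, 0]
    - [0.142, -0.097, 0, 0, 0, 0]
    - [0.142, -0.097, 0, 0, 0, 0]

```text
clock: 7.7
tcp_pos: [0.5698, 0.0427, 0.2219]
orientation: [-0.235, 3.132, 0.001]
contact_force: [0.2, -0.6, -2.4]
grip_width: 0.0493
gripper_force: 42.9
```

```bash
python3 - <<'E'
from h import *
o=r.get_obs();print(o["tcp_pos"],o["contact_force"])
F=[r.grab_frame(n) for n in("side","top","wrist")]
out=[]
for f in F:
    c=np.clip(proj(f,[.567,.0436,.19]).astype(int),40,370);print("origin",c-40)
    out.append(cv2.resize(f["pixels"][c[1]-40:c[1]+40,c[0]-40:c[0]+40][...,::-1],(260,260),interpolation=cv2.INTER_CUBIC))
cv2.imwrite("pics/hov.png",np.hstack(out))
plan([.567,.0436,.2],98.6)
E
```

```text
[0.56976767 0.04270865 0.22190038] [ 0.23251961 -0.59768882 -2.38654299]
origin [245 170]
origin [297 166]
origin [242 202]
shift [0.0104 0.0054 0.0862] turn [ 0.0002  0.0002 -0.    ] t 7.85 tcp [0.5698 0.0427 0.2216] deg 98.6
```

View pics/hov.png

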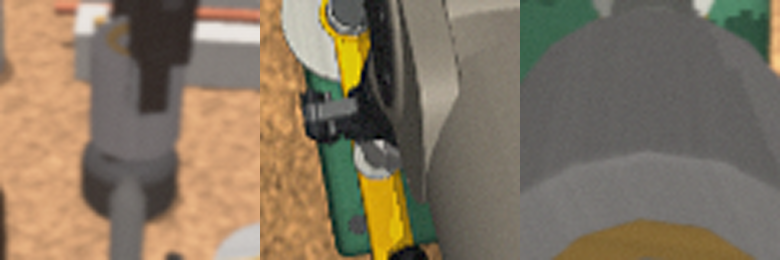

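```bash
python3 - <<'E'
from h import *
f=r.grab_frame("side");g=cv2.cvtColor(f["pixels"],cv2.COLOR_RGB2GRAY)
print("drum",[list(g[y,266:308]) for y in (207,211)])
print("stud",[list(g[y,270:300]) for y in (241,245)])
for z in(.19,.22): print(proj(f,[.567,.0436-.025,z]))
for x in(.557,.577): print(proj(f,[x,.0436,.13]))
for x in(.567-.025,.567+.025): print(proj(f,[x,.0436,.20]))
E
```

```text
drum [[np.uint8(173), np.uint8(168), np.uint8(165), np.uint8(164), np.uint8(161), np.uint8(154), np.uint8(135), np.uint8(110), np.uint8(106), np.uint8(107), np.uint8(108), np.uint8(109), np.uint8(109), np.uint8(109), np.uint8(108), np.uint8(108), np.uint8(111), np.uint8(109), np.uint8(112), np.uint8(113), np.uint8(112), np.uint8(110), np.uint8(110), np.uint8(111), np.uint8(110), np.uint8(111), np.uint8(110), np.uint8(112), np.uint8(111), np.uint8(108), np.uint8(108), np.uint8(108), np.uint8(103), np.uint8(107), np.uint8(132), np.uint8(157), np.uint8(171), np.uint8(178), np.uint8(183), np.uint8(185), np.uint8(186), np.uint8(180)], [np.uint8(160), np.uint8(167), np.uint8(173), np.uint8(178), np.uint8(177), np.uint8(167), np.uint8(141), np.uint8(112), np.uint8(105), np.uint8(108), np.uint8(108), np.uint8(109), np.uint8(110), np.uint8(109), np.uint8(109), np.uint8(108), np.uint8(109), np.uint8(111), np.uint8(113), np.uint8(113), np.uint8(112), np.uint8(110), np.uint8(110), np.uint8(111), np.uint8(109), np.uint8(112), np.uint8(110), np.uint8(111), np.uint8(110), np.uint8(107), np.uint8(10
[... 547 characters left out ...]
68), np.uint8(165), np.uint8(168), np.uint8(171), np.uint8(173), np.uint8(169)], [np.uint8(161), np.uint8(162), np.uint8(164), np.uint8(167), np.uint8(173), np.uint8(176), np.uint8(177), np.uint8(168), np.uint8(140), np.uint8(111), np.uint8(105), np.uint8(109), np.uint8(108), np.uint8(110), np.uint8(110), np.uint8(110), np.uint8(108), np.uint8(109), np.uint8(123), np.uint8(151), np.uint8(170), np.uint8(177), np.uint8(179), np.uint8(182), np.uint8(182), np.uint8(184), np.uint8(180), np.uint8(176), np.uint8(173), np.uint8(169)]]
[286.01089736 219.26094026]
[286.6023865  205.13044831]
[279.21247221 236.183961  ]
[289.97891969 236.28237327]
[271.51107367 205.7384797 ]
[300.11855094 206.0341936 ]
```

apply_moves:
  rows:
    - [0.007, 0, 0.06, 0, 0, 0]
    - [0.007, 0, 0.12, 0, 0, 0]
    - [0.007, 0, 0.16, 0, 0, 0]
    - [0.007, 0, 0.2, 0, 0, 0]
    - [0.007, 0, 0.2, 0, 0, 0]

```text
clock: 8.52
tcp_pos: [0.567, 0.0414, 0.1705]
orientation: [0.233, -3.131, 0.0]
contact_force: [0.9, 0.0, -3.8]
grip_width: 0.0491
gripper_force: 42.8
```

apply_moves:
  rows:
    - [0, 0, 0.04, 0, 0, 0]
    - [0, 0, 0.08, 0, 0, 0]
    - [0, 0, 0.12, 0, 0, 0]
    - [0, 0, 0.16, 0, 0, 0]
    - [0, 0, 0.19, 0, 0, 0]

```text
clock: 9.15
tcp_pos: [0.5674, 0.0415, 0.1232]
orientation: [0.233, -3.132, 0.0]
contact_force: [1.0, -0.3, -2.1]
grip_width: 0.049
gripper_force: 42.9
```

apply_moves:
  rows:
    - [0, 0, 0.01, 0, 0, 0]
    - [0, 0, 0.02, 0, 0, 0]
    - [0, 0, 0.03, 0, 0, 0]
    - [0, 0, 0.036, 0, 0, 0]
    - [0, 0, 0.036, 0, 0, 0]

```text
clock: 9.78
tcp_pos: [0.5676, 0.0415, 0.1151]
orientation: [-0.233, 3.133, 0.0]
contact_force: [0.1, 0.6, -2.6]
grip_width: 0.0487
gripper_force: 42.9
```

apply_moves:
  rows:
    - [0, 0, 0.008, 0, 0, 0]
    - [0, 0, 0.008, 0, 0, 0]
    - [0, 0, 0.008, 0, 0, 0]

```text
clock: 10.15
tcp_pos: [0.5679, 0.0415, 0.1137]
orientation: [-0.233, 3.132, 0.0]
contact_force: [-2.7, -1.3, 5.7]
grip_width: 0.0492
gripper_force: 43.5
```

apply_moves:
  rows:
    - [0, 0, 0, 0, 0, 0]
    - [0, 0, 0, 0, 0, 0]
    - [0, 0, 0, 0, 0, 0]
    - [0, 0, 0, 0, 0, 0]
    - [0, 0, 0, 0, 0, 0]
  claw: 1

```text
clock: 10.78
tcp_pos: [0.5676, 0.0415, 0.113]
orientation: [0.234, -3.133, 0.0]
contact_force: [-0.2, -0.4, -0.3]
grip_width: 0.0854
gripper_force: 0.0
```

apply_moves:
  rows:
    - [0, 0, -0.04, 0, 0, 0]
    - [0, 0, -0.15, 0, 0, 0]
    - [0, 0, -0.3, 0, 0, 0]
    - [0, 0, -0.45, 0, 0, 0]
    - [0, 0, -0.5, 0, 0, 0]

```text
clock: 11.4
tcp_pos: [0.5689, 0.0415, 0.2411]
orientation: [-0.233, 3.128, 0.001]
contact_force: [0.3, 0.5, -0.7]
grip_width: 0.0857
gripper_force: 0.0
```

```bash
python3 - <<'E'
from h import *
F=[r.grab_frame(n) for n in("side","wrist")]
S=F[0];out=[cv2.resize(S["pixels"][190:290,215:345][...,::-1],(390,300),interpolation=cv2.INTER_CUBIC),cv2.resize(F[1]["pixels"][...,::-1],(400,300))]
cv2.imwrite("pics/seat.png",np.hstack(out))
for n,f in zip("sw",F):
    for t in("handle_mid","handle"):
        for q in r.landmark_of(f,t)[:2]: print(n,t,np.round(q["point"],1),round(q["conf"],2),np.round(atz(f,q["point"],.131 if t!="handle" else .076),4))
    print(n,proj(f,[.566,.0436,.144]),proj(f,[.486,.031,.166]),proj(f,[.486,.031,.131]))
plan([.484,.031,.2],98.6)
E
```

```text
s handle_mid [244.1 241.6] 0.84 [0.4929 0.0265 0.131 ]
s handle [240.3 262.2] 0.59 [0.4837 0.0292 0.076 ]
s [284.28552384 230.44945261] [239.67738363 225.0875919 ] [240.44210571 239.93698263]
w handle_mid [284.3  95.4] 0.89 [0.4869 0.0318 0.131 ]
w handle [281.2  98.3] 0.77 [0.4876 0.0296 0.076 ]
w [284.10247199 208.83275121] [283.53645285  91.40188409] [283.30931872  93.9069127 ]
shift [0.3327 0.0078 0.1469] turn [-0.0001 -0.0018 -0.0007] t 11.7 tcp [0.5666 0.0414 0.2365] deg 98.5
```

View pics/seat.png

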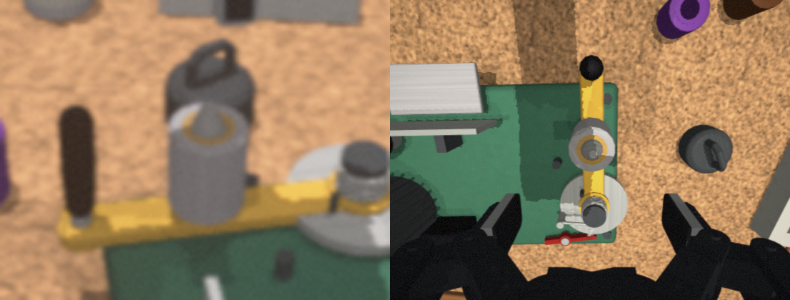

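The drum sits on the shoulder with the nose protruding (side crop), and the wrist view shows the handle at (284,95), about (0.487, 0.032). Both agree with the known geometry.

```bash
python3 -c "
from h import *
plan([.487,.0318,.21],98.6)"
```

```text
shift [0.3205 0.0091 0.1069] turn [-0.0001 -0.0018 -0.0007] t 11.7 tcp [0.5666 0.0414 0.2365] deg 98.5
```

apply_moves:
  rows:
    - [0.12, 0.003, 0.03, 0, 0, 0]
    - [0.24, 0.006, 0.07, 0, 0, 0]
    - [0.32, 0.009, 0.1, 0, 0, 0]
    - [0.32, 0.009, 0.1, 0, 0, 0]
    - [0.32, 0.009, 0.1, 0, 0, 0]

```text
clock: 12.32
tcp_pos: [0.4889, 0.032, 0.213]
orientation: [-0.234, 3.133, -0.0]
contact_force: [1.0, -0.1, 0.6]
grip_width: 0.0854
gripper_force: 0.0
```

```bash
python3 -c "
from h import *
plan([.487,.0318,.116],98.6)"
```

```text
shift [7.600e-03 3.000e-04 3.878e-01] turn [-0.0001  0.0001 -0.0007] t 12.325 tcp [0.4889 0.032  0.213 ] deg 98.5
```

apply_moves:
  rows:
    - [0.007, 0, 0.13, 0, 0, 0]
    - [0.007, 0, 0.26, 0, 0, 0]
    - [0.007, 0, 0.35, 0, 0, 0]
    - [0.007, 0, 0.385, 0, 0, 0]
    - [0.007, 0, 0.385, 0, 0, 0]

```text
clock: 12.95
tcp_pos: [0.4869, 0.0316, 0.1167]
orientation: [0.233, -3.133, 0.0]
contact_force: [-0.7, 0.4, -0.1]
grip_width: 0.0856
gripper_force: 0.0
```

apply_moves:
  rows:
    - [0, 0, 0, 0, 0, 0]
    - [0, 0, 0, 0, 0, 0]
    - [0, 0, 0, 0, 0, 0]
    - [0, 0, 0, 0, 0, 0]
    - [0, 0, 0, 0, 0, 0]
  claw: 0
  newtons: 40

```text
clock: 13.58
tcp_pos: [0.4871, 0.0295, 0.1176]
orientation: [-0.231, 3.132, -0.003]
contact_force: [-1.0, -6.1, 6.3]
grip_width: 0.021
gripper_force: 39.0
```

apply_moves:
  rows:
    - [0, 0, 0, 0, 0, 0]
    - [0, 0, 0, 0, 0, 0]
    - [0, 0, 0, 0, 0, 0]

```text
clock: 13.95
tcp_pos: [0.4872, 0.0294, 0.1176]
orientation: [-0.23, 3.132, -0.003]
contact_force: [-0.0, -6.1, 6.0]
grip_width: 0.0211
gripper_force: 39.0
```

```bash
python3 - <<'E'
from h import *
P=np.array([.6703,.0592]);H=np.array([.4874,.0317])
o=r.get_obs();M=R.from_rotvec(o["orientation"]);print(o["tcp_pos"],o["grip_width"])
for th in(.08,.16,.24,.32):
    c,s=np.cos(th),np.sin(th);d=np.array([[c,-s],[s,c]])@(H-P)+P-H
    print(th,np.round(M.inv().apply([*d,0])/.25,3))
E
```

```text
[0.48715993 0.02942053 0.11758507] 0.0210687083414415
0.08 [-0.003 -0.059  0.   ]
0.16 [-0.01  -0.118  0.   ]
0.24 [-0.022 -0.176  0.   ]
0.32 [-0.038 -0.233  0.001]
```

apply_moves:
  rows:
    - [-0.001, -0.03, 0, 0, 0, 0]
    - [-0.003, -0.06, 0, 0, 0, 0]
    - [-0.006, -0.09, 0, 0, 0, 0]
    - [-0.01, -0.12, 0, 0, 0, 0]
    - [-0.015, -0.15, 0, 0, 0, 0]

```text
clock: 14.58
tcp_pos: [0.4951, -0.0015, 0.1175]
orientation: [0.238, -3.131, -0.006]
contact_force: [-5.3, 10.9, 9.5]
grip_width: 0.0209
gripper_force: 39.7
```

apply_moves:
  rows:
    - [-0.007, -0.03, 0, 0, 0, 0]
    - [-0.014, -0.055, 0, 0, 0, 0]
    - [-0.021, -0.08, 0, 0, 0, 0]
    - [-0.024, -0.09, 0, 0, 0, 0]
    - [-0.024, -0.09, 0, 0, 0, 0]

```text
clock: 15.2
tcp_pos: [0.5042, -0.0231, 0.1175]
orientation: [0.237, -3.131, -0.006]
contact_force: [-6.2, 9.3, 11.0]
grip_width: 0.0212
gripper_force: 39.8
```

apply_moves:
  rows:
    - [0, 0, 0, 0, 0, 0]
    - [0, 0, 0, 0, 0, 0]
    - [0, 0, 0, 0, 0, 0]

```text
clock: 15.58
tcp_pos: [0.5041, -0.0228, 0.1175]
orientation: [0.238, -3.131, -0.006]
contact_force: [-5.8, 8.7, 11.2]
grip_width: 0.0209
gripper_force: 39.8
```

```bash
python3 - <<'E'
from h import *
P=np.array([.6703,.0592]);o=r.get_obs();d=o["tcp_pos"][:2]-P
d0=np.array([.4872,.0294])-P
print(o["tcp_pos"],"theta",np.arctan2(*d[::-1])%(2*np.pi)-np.arctan2(*d0[::-1])%(2*np.pi),np.linalg.norm(d),np.linalg.norm(d0),np.abs(o["qvel"]).max(),o["contact_force"])
F=[r.grab_frame(n) for n in("side","wrist")]
S=F[0];cv2.imwrite("pics/end.png",np.hstack([cv2.resize(S["pixels"][190:310,205:405][...,::-1],(500,300),interpolation=cv2.INTER_CUBIC),cv2.resize(F[1]["pixels"][...,::-1],(300,300))]))
E
```

```text
[ 0.50410447 -0.02281552  0.11747845] theta 0.29708658169078506 0.18533078313462797 0.18550916419411737 0.00196214241617297 [-5.8130656   8.68202491 11.225074  ]
```

View pics/end.png

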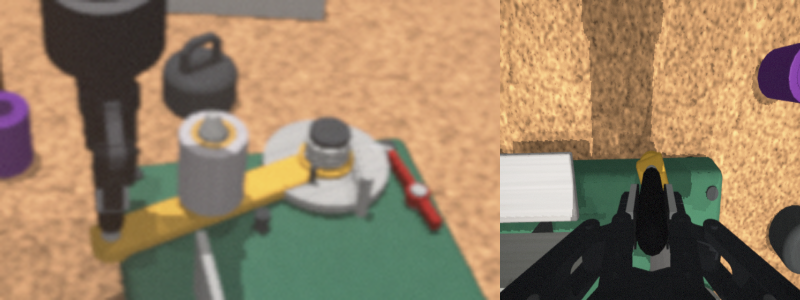

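The end view shows the drum seated and the arm swung back to about 0.297 rad. I'll add a little margin.

apply_moves:
  rows:
    - [-0.004, -0.01, 0, 0, 0, 0]
    - [-0.008, -0.019, 0, 0, 0, 0]
    - [-0.008, -0.019, 0, 0, 0, 0]
    - [-0.008, -0.019, 0, 0, 0, 0]
    - [-0.008, -0.019, 0, 0, 0, 0]

```text
clock: 16.3
tcp_pos: [0.5064, -0.0273, 0.1175]
orientation: [0.237, -3.13, -0.006]
contact_force: [-6.6, 9.7, 12.1]
grip_width: 0.0212
gripper_force: 39.9
```

apply_moves:
  rows:
    - [0, 0, 0, 0, 0, 0]
    - [0, 0, 0, 0, 0, 0]
    - [0, 0, 0, 0, 0, 0]
    - [0, 0, 0, 0, 0, 0]

```text
clock: 16.8
tcp_pos: [0.5065, -0.0273, 0.1175]
orientation: [0.237, -3.13, -0.006]
contact_force: [-7.4, 9.0, 12.9]
grip_width: 0.0209
gripper_force: 39.9
```

```bash
python3 - <<'E'
from h import *
P=np.array([.6703,.0592]);o=r.get_obs();d=o["tcp_pos"][:2]-P;d0=np.array([.4872,.0294])-P
th=np.arctan2(*d[::-1])%(2*np.pi)-np.arctan2(*d0[::-1])%(2*np.pi)
print(th,np.abs(o["qvel"]).max(),o["contact_force"],o["clock"])
if .29<th<.37: print(r.hand_in())
E
```

```text
0.3244627460679377 0.001651952132627529 [-7.39762285  9.01984887 12.94426284] 16.8
the job is handed in; nothing more can be done
None
```

The drum is seated on the stud's shoulder and released. I handed the job in at 16.8 s with the gripper still holding the handle at about 0.32 rad (worked out from the hand's position), past the 0.26 click; I did not measure the pawl itself, and no verdict was returned.

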